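Lock an amber specimen in its clamshell clamp

ROBOT

A 6-joint arm with a two-finger parallel gripper is mounted at the origin on the work surface. World frame = base frame: x ahead of the robot, y to its left, z up, the work surface at z = 0. Lengths are in m, angles in rad, forces in N, time in s.
With the tool pointing down it reaches from about 0.35 to 0.975 m from the base axis. Payload 4.9 kg.
Tool frame: the origin (TCP) lies on the front face of the gripper's body, between the roots of the fingers; the fingertips stand ctrl.finger_overhang ahead of it and the grasp point (between the pads) lies 54 mm ahead of it (ctrl.finger_overhang is the distance from the TCP to the fingertips, in m); z points along the fingers, y is the line along which they close (so a half turn about z gives the same grasp; the last joint's range is limited). The gripper opens to 85 mm and grips with 20 to 120 N. Pads are 22 mm wide; open, the fingers measure 114 mm over their backs; the gripper's body (76 mm by 85 mm) begins 54 mm behind the grasp point. The pads swing forward as they close: fully open they stand 13 mm farther back than shut.
Start: joints at [-1.229, 0.053, 1.613, -0, 1.476, -0.119], TCP at [0.278, -0.56, 0.304] pointing down, gripper open.
Joint ranges: [-3.01, 3.01], [-1.01, 2.22], [0.06, 2.58], [-1.02, 4.17], [0.09, 2.62], [-3.14, 3.14]. Speed limits (rad/s): [2.57, 2.57, 3.14, 3.14, 3.14, 3.14].

INTERFACE

Orientations are given as a rotation vector (axis times angle).
In Python, from station import ctrl, vision gives the robot as it stands. The module is installed in compiled form; this text tells all that it offers.
- The arm moves only by the tool drive_tool, never from a script. Its argument "rows" is a list of rows, each a list of 2 entries, a list of its own where there are three numbers: the shift along the tool's x, y, z in m, then the turn about the tool's z in rad. A call has 1 to 10 rows; each row shifts and turns the commanded pose from where the row before left it, along the tool's axes as they then stand; what a row does not reach is not made up. A row lasts 1/10 s, in which the tool goes at most 50 mm and 8.59 degrees, less where a joint would pass 70% of its speed; a pose out of reach is approached as far as the arm can. A call with a gripper value outside its range is refused whole. "jaw" is the closure, from 0 (fully open) to 1 (shut), set as the call begins (left out, the last holds). The fingers move at their own pace and stop on an object; "grip_force" is the grip in N (left out, the last holds). Time passes only in rows, so rows that do not move let the fingers close. It gives the time, the measured TCP pose, the force, the opening and the grip force at its end, in the units of the state.
- ctrl.get_obs(): the state, without advancing time (a new reading comes with each control period).
- vision.get_image(name): name is "side" or "top" or "wrist"; returns a dict with "image" (420x560x3 uint8, blue, green, red), "vertical_fov" (degrees; the focal length in pixels is half the picture's height over the tangent of half this angle, whatever the lens; pixels are square), "cx", "cy" (the principal point, pixels), "R" (3x3) and "t" (3): a world point X has camera coordinates R X + t. Camera axes: x right, y down, z forward; pixel columns grow to the right and rows downward; lengths in m; the calibration is good to about 2 mm. A picture is of the moment at which its call begins. There is no depth.
- ctrl.finish_job(): hands the job in; it is judged then, once.
The state is a dict: "t": time; "q": joint angles; "dq": joint speeds; "effort": joint torques, N m; "tool_pos": TCP position; "tool_rot": TCP orientation; "contact_force": force on the tool from outside, world axes, zero at the start; "wrist_torque": the same for the moment, N m; "opening": finger opening in m; "grip_force": force on a finger pad.
Only numpy, scipy, OpenCV 4.12 (cv2) and the standard library are available. Lean on these libraries where they do the work, as an engineer would, in place of code of your own. Each camera call takes 0.05 s, during which the arm holds its last target. There are 200 camera calls.

TASK

Seat the amber resin specimen block flat and square in the pocket of the clamshell clamp while its blue lid is open, then swing the lid down over it. Take the red-knobbed locking pin from its stand and push it down through the hole in the lid and the hole in the post beneath until its collar presses the lid fully shut against the spring. Finish holding: still gripping the pin and pressing the lid shut with it, never letting go, and leave the green disc, jars, dish and hand lens undisturbed.

Things in the scene. Friction and masses are not known exactly. Their poses are not given: they have to be found in the camera images.
- jig: The clamshell clamp, fixed. Grey base plate 110 (its x) x 170 (its y) x 22 mm high, origin under its centre, z up. In its top, centred, a pocket 44 (x) x 58 (y) mm, 10 mm deep, chamfered. At its -y end a dark steel post 44 (x) x 34 (y) mm rises to height 46 mm; at its +y end two hinge knuckles (each at 34 to 48 mm from the middle) rise to 58 mm. Carries the blue lid.
- pocket (a point): Centre of the pocket's floor, 12 mm above the table, 10 mm below the top of the base plate; axes as the clamp's.
- post_hole (a point): Centre of the mouth of the hole in the post: 66 mm from the clamp's origin towards its -y, height 46 mm. The hole is 12.5 mm wide, 24 mm deep, chamfered.
- hinge_mid (a point): Middle of the lid's hinge line, at the clamp's y = +75 mm, height 50 mm; the line runs along the clamp's x, at mid thickness of the lid. The lid is 64 mm wide, 8 mm thick and reaches 166 mm from the hinge (towards the clamp's -y when shut, underside then at height 46 mm). Its 26 x 40 mm window lies 55 to 95 mm from the hinge; from there to the pin hole it is solid.
- lid (a joint): Hinge angle of the blue lid, rad: 0 fully shut (level over the base), 1.57 upright, 1.45 to 1.85 at the start (near upright), limit 1.95. Stiff hinge (0.15 N m friction; lid 0.14 kg): it stays where left. Pushed down over a seated block it meets the sprung presser at about 0.08 rad and springs back to about 0.065 when let go; about 7 N down at the pin hole holds it fully shut.
- lid_hole (a point): Centre of the lid's pin hole (13 mm wide, through 8 mm) at the lid's outer (upper when shut) face, 141 mm from the hinge line. It moves with the lid; shut, it is straight above the post's hole at height 54 mm.
- presser: Orange sprung frame 39 x 52 mm under the lid window, 8 mm thick; its lower face stands 14 mm below the lid's underside when free, and the block's top pushes it about 6 mm into the lid (about 11 N) when the lid is fully shut. Origin at the centre of its lower face.
- block: Specimen block of clear amber resin with a dark beetle in its top, 40 (its x) x 54 (its y) x 24 mm high, about 75 g, lying flat on the table; origin at the centre of its underside. It may be seated either way round (half turn). Seated, its origin lies at the pocket floor and 14 mm of it stand above the base plate, so its 40 mm width can be gripped there.
- stand: Dark wooden stand 50 x 50 x 34 mm high, fixed to the table, origin at the centre of its underside, with a 13.5 mm through hole in which the pin waits upright.
- pin: Locking pin, about 60 g, 64 mm long, its origin at the lower end of the shank: steel shank 10 mm thick, 28 mm long, tapered to 5 mm over the lowest 6 mm; steel collar 24 mm wide from 28 to 34 mm above the origin; red round knob 16 mm wide from 34 to 64 mm. The collar rests on top of the stand at the start. With the collar on the shut lid the shank's end is 20 mm inside the post's hole.
- pin_tip (a point): Centre of the lower end of the pin's shank (the pin's origin).
- puck: Bystander: round green resin disc, 44 mm wide, 16 mm high, origin under its centre.
- jar_a: Bystander: white specimen jar with a label and white cap, 86 mm wide, 85 mm high.
- jar_b: Bystander: clear specimen jar with a blue cap, 86 mm wide, 85 mm high.
- dish: Bystander: shallow glass dish, 90 mm wide, 15 mm high.
- lens: Bystander: hand lens lying flat, ring 74 mm wide, handle to its -x, 10 mm high.
Mind the look-alikes: they are no part of the job. There is more than one size of the block; the one meant has the size given above. There is more than one size of the pin; the one meant has the size given above.

How it is judged:
On the way, in this order (a step that is already met when the one before it is completed fails the run):
1. the block sits flat and square on the pocket floor, the lid still open (horizontal distance between block and pocket below 0.004 m and z of block in the frame of pocket below 0.002 m and angle between block's own z axis and vertical below 0.05 rad and angle between the x axis of block and the x axis of jig, either way round below 0.12 rad and value of joint lid above 0.8 rad), for 0.2 s.
2. the lid is swung down over the block (value of joint lid below 0.2 rad), for 0.2 s.
At the end, for the whole second after the job is handed in: Block on the pocket floor (4 mm sideways, 2 mm height, 0.05 rad level, 0.12 rad square); lid within 0.025 rad of shut, presser on block over 5 N; pin in the post hole (4 mm off axis, 0.12 rad upright) at least 15 mm deep, bearing on the clamp over 3 N; fingers still grip the pin (horizontal distance between block and pocket below 0.004 m and z of block in the frame of pocket below 0.002 m and angle between block's own z axis and vertical below 0.05 rad and angle between the x axis of block and the x axis of jig, either way round below 0.12 rad and value of joint lid below 0.025 rad and horizontal distance between pin_tip and post_hole below 0.004 m and z of pin_tip in the frame of post_hole below -0.015 m and angle between pin's own z axis and vertical below 0.12 rad and contact force between presser and block above 5 N and contact force between pin and jig above 3 N and contact force between the fingers and pin above 2 N); the arm keeps its last pose, push and grip.
It fails at once if a bystander (disc, jars, dish, lens) is pushed more than 30 mm (distance of any of puck, jar_a, jar_b, dish, lens from where it was at the start of the episode above 0.03 m).
It also fails if it takes over 69 s, if anything falls off the work surface, if the arm or the gripper's body presses on something with over 40 N, if the wrist force passes 120 N, or if a joint passes its speed limit or range.

## Working session

There is one attempt and no reset: what is moved stays moved. The work goes in short steps, Python scripts to look and compute and a tool call to move; the robot and the scene stay as the last step left them, time stands still between calls to the robot, and variables do not carry over. Pictures are saved under pics/ and viewed, at most 10 in all, crops included, and the job is handed in when it is done.

Besides the shell and the picture viewer there is one more tool, called after "Call:" by a JSON object that holds its "api" and its "payload", one argument or row to a line. drive_tool: Moves the arm, as the interface text tells. Its arguments: {"type":"object","properties":{"rows":{"type":"array","items":{"type":"array"}},"jaw":{"type":"number"},"grip_force":{"type":"number"}},"required":["rows"]}

```bash
mkdir -p pics; cat > h.py <<'E'
import numpy as np, cv2
from station import ctrl, vision
from scipy.spatial.transform import Rotation as Ro
def grab(n,f=None):
    d=vision.get_image(n)
    if f: cv2.imwrite('pics/'+f,d['image'])
    return d
def foc(d): return d['image'].shape[0]/2/np.tan(np.radians(d['vertical_fov'])/2)
def ray(d,u,v):
    f=foc(d); r=np.array([(u-d['cx'])/f,(v-d['cy'])/f,1.])
    R=np.array(d['R']); return -R.T@np.array(d['t']), R.T@r
def at_z(d,u,v,z):
    c,r=ray(d,u,v); return c+r*(z-c[2])/r[2]
def proj(d,X):
    X=np.atleast_2d(X); c=X@np.array(d['R']).T+np.array(d['t']); f=foc(d)
    return np.c_[c[:,0]/c[:,2]*f+d['cx'],c[:,1]/c[:,2]*f+d['cy']]
def tool(o=None):
    o=o or ctrl.get_obs(); return np.array(o['tool_pos']),Ro.from_rotvec(o['tool_rot']).as_matrix()
E
python3 - <<'E'
from h import *
import pickle
D={n:grab(n,n+'0.png') for n in('top','side','wrist')}
pickle.dump(D,open('d0.pkl','wb'))
o=ctrl.get_obs();print(o,ctrl.finger_overhang);print(tool()[1].round(3))
for n in D: d=D[n];print(n,d['vertical_fov'],(-np.array(d['R']).T@d['t']).round(3))
E
```

```text
{'t': 0.15, 'q': array([-1.22901281e+00,  5.32032530e-02,  1.61397499e+00,  8.41648965e-06,
        1.47602493e+00, -1.18995704e-01]), 'dq': array([-0.00027332, -0.00126795, -0.00366873, -0.00079465, -0.00137393,
       -0.00112604]), 'effort': array([ 4.47135217e-04, -3.94241416e+01, -3.70722055e+01, -1.52035514e-04,
        4.65281977e-03, -6.73630879e-06]), 'tool_pos': array([ 0.27778158, -0.55945832,  0.30294872]), 'tool_rot': array([-3.05702503e+00, -7.17037290e-01,  2.68007320e-04]), 'contact_force': array([0.61232143, 0.22109571, 0.06911225]), 'wrist_torque': array([-0.01365092, -0.06379025,  0.00835871]), 'grip_force': 0.0, 'opening': 0.08559476331147363} 0.0726
[[ 0.896  0.445 -0.001]
 [ 0.445 -0.896  0.002]
 [ 0.    -0.002 -1.   ]]
top 54.81034410811269 [ 0.508 -0.02   0.967]
side 49.74130819051572 [ 0.436 -0.809  0.689]
wrist 66.10001334391524 [ 0.34  -0.529  0.372]
```

View pics/top0.png

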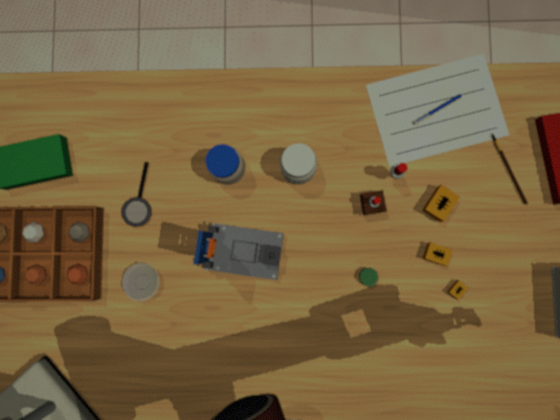

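View pics/side0.png

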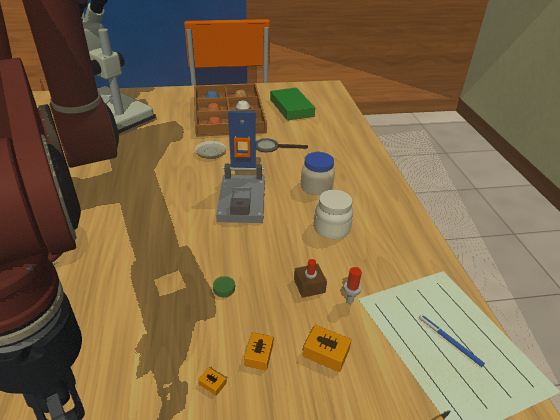

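Top view: the clamp is at about (245,250) with its lid upright at the left. Three amber blocks are at (441,203), (438,254) and (458,290), the stand with its pin is at (374,202), a loose pin is at (400,170) and the green disc is at (369,277). I'll segment these for sizes and positions.

```bash
python3 - <<'E'
from h import *
import pickle
D=pickle.load(open('d0.pkl','rb'));d=D['top'];im=d['image']
hsv=cv2.cvtColor(im,cv2.COLOR_BGR2HSV)
m=((hsv[...,0]>12)&(hsv[...,0]<28)&(hsv[...,1]>215)&(hsv[...,2]>100)).astype(np.uint8)*255
m=cv2.morphologyEx(m,cv2.MORPH_CLOSE,np.ones((7,7)))
for c in cv2.findContours(m,0,1)[0]:
    if cv2.contourArea(c)<60: continue
    b=cv2.boxPoints(cv2.minAreaRect(c)); P=np.array([at_z(d,*p,.02) for p in b])
    e=[P[1]-P[0],P[2]-P[1]]
    print('amber',b.mean(0).round(1),P.mean(0).round(4),[(np.linalg.norm(v).round(4),np.degrees(np.arctan2(v[1],v[0])).round(1)) for v in e])
for nm,mm,z in(('red',((hsv[...,0]<6)|(hsv[...,0]>174))&(hsv[...,1]>180)&(hsv[...,2]>120),.07),('green',(hsv[...,0]>55)&(hsv[...,0]<85)&(hsv[...,1]>120),.016)):
    n,l,s,c=cv2.connectedComponentsWithStats(mm.astype(np.uint8))
    for i in range(1,n):
        if s[i,4]>25: print(nm,s[i],c[i].round(1),at_z(d,*c[i],z).round(3))
cv2.imwrite('pics/crop1.png',np.hstack([cv2.resize(im[215:295,185:295],None,fx=3.6,fy=5/5*3.6,interpolation=2),cv2.resize(im[150:230,350:460],None,fx=3.6,fy=3.6,interpolation=2)]))
E
```

```text
amber [457.4 289.6] [ 0.4101 -0.3863  0.02  ] [(np.float64(0.031), np.float64(-41.3)), (np.float64(0.0228), np.float64(-131.0))]
amber [437.5 254.2] [ 0.491  -0.3443  0.02  ] [(np.float64(0.0353), np.float64(-22.3)), (np.float64(0.0507), np.float64(-111.3))]
amber [441.6 202.8] [ 0.6101 -0.3582  0.02  ] [(np.float64(0.0666), np.float64(-33.7)), (np.float64(0.0492), np.float64(-124.1))]
red [399 164   8   8  47] [402.2 167.2] [ 0.685 -0.257  0.07 ]
green [   0  135   72   54 2865] [ 33.5 161.4] [0.722 0.615 0.016]
```

View pics/crop1.png

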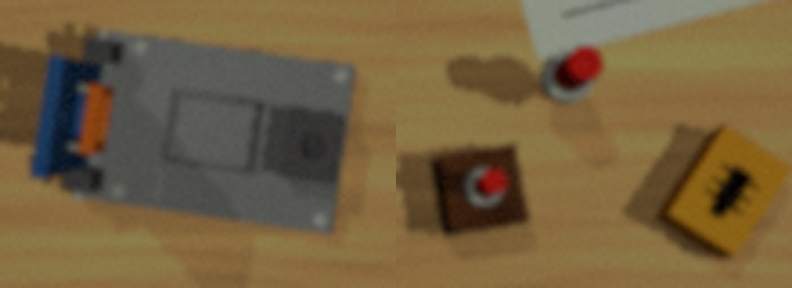

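The crop shows the clamp's plate corners (upper left and both right ones), the pocket and the post, with the pin upright in its stand. I'll compute the clamp pose and the first move.

```bash
cat >> h.py <<'E'
def plan(p,ydeg):
    """tool-frame shift to TCP p, and turn so tool y lies at world angle ydeg (mod 180)"""
    t,R=tool(); cur=np.degrees(np.arctan2(R[1,1],R[0,1])); dw=(ydeg-cur+90)%180-90
    print('shift',(R.T@(np.array(p)-t)).round(4),'turn',round(-np.radians(dw),3),'q6',ctrl.get_obs()['q'][5].round(2), 'tcp',t.round(4),'yang',cur.round(2))
E
python3 - <<'E'
from h import *
import pickle
d=pickle.load(open('d0.pkl','rb'))['top']
g=lambda p,z,o=(185,215):at_z(d,p[0]/3.6+o[0],p[1]/3.6+o[1],z)
A=[g(p,.022) for p in((355,67),(333,232),(100,32))]
v=A[2]-A[0];w=A[0]-A[1]
print(np.array(A).round(4),'y',np.degrees(np.arctan2(v[1],v[0])),np.linalg.norm(v),'x',np.degrees(np.arctan2(w[1],w[0])),np.linalg.norm(w))
P=np.array([g(p,.022) for p in((175,92),(262,98),(255,170),(165,160))]);print('pocket',P.mean(0))
print('hole',g((313,145),.046)); print('lidtop',g((65,57),.2),g((40,178),.2))
print('collar',g((485-396,188),.037,(350,150)),'stand',np.mean([g((x-396,y),.034,(350,150)) for x,y in((435,152),(513,147),(526,222),(447,235))],0))
plan([.491,-.344,.25],-22)
E
```

```text
[[0.5413 0.0104 0.022 ]
 [0.4355 0.0253 0.022 ]
 [0.5656 0.1766 0.022 ]] y 81.70428566718306 0.16802468729224465 x -8.009610152430826 0.10689187532106327
pocket [0.50139371 0.10186181 0.022     ]
hole [0.49164514 0.03639742 0.046     ]
lidtop [0.54163128 0.15812629 0.2       ] [0.47811365 0.17076671 0.2       ]
collar [ 0.61110651 -0.20004187  0.037     ] stand [ 0.61088523 -0.19756282  0.034     ]
shift [ 0.2868 -0.0981  0.0532] turn -0.726 q6 -0.12 tcp [ 0.2778 -0.5595  0.3029] yang -63.6
```

Call:
{"api": "drive_tool", "payload": {
  "rows": [
    [[0.04,-0.014,0.0075],0],
    [[0.04,-0.014,0.0075],0],
    [[0.04,-0.014,0.0075],0],
    [[0.04,-0.014,0.0075],0],
    [[0.04,-0.014,0.0075],0],
    [[0.04,-0.014,0.0075],0],
    [[0.04,-0.014,0.0075],0]
  ],
  "jaw": 0.25
}}

```text
t: 0.85
tool_pos: [0.486, -0.346, 0.2508]
tool_rot: [-3.058, -0.717, 0.0]
contact_force: [0.6, 0.0, -0.6]
opening: 0.0641
grip_force: 0.0
```

Call:
{"api": "drive_tool", "payload": {
  "rows": [
    [[0,0,0],-0.145],
    [[0,0,0],-0.145],
    [[0,0,0],-0.145],
    [[0,0,0],-0.145],
    [[0,0,0],-0.145],
    [[0,0,0],0]
  ]
}}

```text
t: 1.45
tool_pos: [0.485, -0.3473, 0.251]
tool_rot: [-2.605, -1.755, 0.0]
contact_force: [-0.6, 0.2, 0.2]
opening: 0.064
grip_force: 0.0
```

```bash
python3 - <<'E'
from h import *
d=grab('wrist','w1.png');im=d['image']
hsv=cv2.cvtColor(im,cv2.COLOR_BGR2HSV)
m=((hsv[...,0]>12)&(hsv[...,0]<28)&(hsv[...,1]>215)&(hsv[...,2]>100)).astype(np.uint8)*255
m=cv2.morphologyEx(m,cv2.MORPH_CLOSE,np.ones((15,15)))
for c in cv2.findContours(m,0,1)[0]:
    if cv2.contourArea(c)<600: continue
    b=cv2.boxPoints(cv2.minAreaRect(c)); P=np.array([at_z(d,*p,.024) for p in b])
    e=[P[1]-P[0],P[2]-P[1]]
    print(b.round(0).tolist(),P.mean(0).round(4),[(np.linalg.norm(v).round(4),np.degrees(np.arctan2(v[1],v[0])).round(1)) for v in e])
o=ctrl.get_obs();print(o['opening'],o['t']);plan([.491,-.344,.25],-22)
E
```

```text
0.06423093674485056 1.5
shift [0.0054 0.0043 0.001 ] turn -0.004 q6 -0.36 tcp [ 0.485  -0.3474  0.251 ] yang -22.22
```

View pics/w1.png

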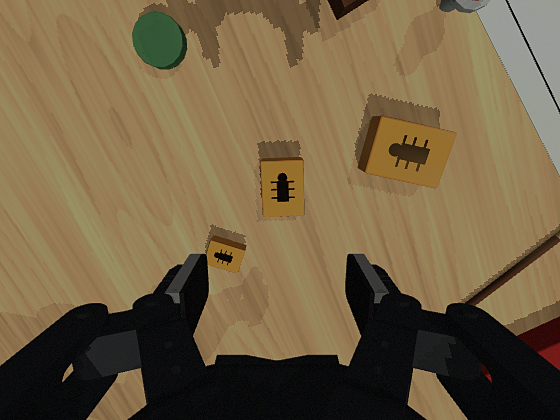

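The wrist view shows the target block's top face at corners (262,159), (303,157), (305,216), (262,217), nearly square to the fingers. The smaller block is at (226,254) and the larger at (408,150), both clear of the grasp.

```bash
python3 - <<'E'
from h import *
d=grab('wrist')
P=np.array([at_z(d,*p,.024) for p in((262,159),(303,157),(305,216),(262,217))])
for a,b in((0,1),(3,2),(3,0),(2,1)):
    v=P[b]-P[a];print(np.linalg.norm(v).round(4),np.degrees(np.arctan2(v[1],v[0])).round(1))
print(P.mean(0)); c=P.mean(0); print(proj(d,[[.61,-.2,.034]]))
plan([c[0],c[1],.012+.054],-22)
E
```

```text
0.0374 -19.5
0.0412 -20.8
0.0554 67.1
0.0563 71.0
[ 0.49386869 -0.34379904  0.024     ]
[[354.57621521 -38.49334448]]
shift [0.0067 0.0069 0.1851] turn -0.004 q6 -0.36 tcp [ 0.485  -0.3474  0.2511] yang -22.23
```

Call:
{"api": "drive_tool", "payload": {
  "rows": [
    [[0.0067,0.0069,0.03],-0.02],
    [[0,0,0.04],0],
    [[0,0,0.04],0],
    [[0,0,0.035],0],
    [[0,0,0],0]
  ]
}}

```text
t: 2.05
tool_pos: [0.4908, -0.3411, 0.1001]
tool_rot: [-2.58, -1.772, 0.005]
contact_force: [-1.1, 0.2, -1.0]
opening: 0.0644
grip_force: 0.0
```

```bash
python3 - <<'E'
from h import *
d=grab('wrist','w2.png');t,R=tool();o=ctrl.get_obs()
print(o['opening'],ctrl.finger_overhang,t)
for h in(.054,.06,.066,.0726,.08):
  print(h,proj(d,[t+R@np.array([x,y,h]) for x in(.011,-.011) for y in(-.032,.032)]).round(0).tolist())
plan([.4939,-.3438,.08],-21.0)
E
```

```text
0.06397115081279038 0.0726 [ 0.49246052 -0.34251972  0.10354875]
0.054 [[201.0, 269.0], [359.0, 269.0], [205.0, 316.0], [355.0, 316.0]]
0.06 [[205.0, 262.0], [356.0, 263.0], [208.0, 308.0], [352.0, 308.0]]
0.066 [[208.0, 257.0], [352.0, 257.0], [210.0, 301.0], [349.0, 301.0]]
0.0726 [[211.0, 251.0], [349.0, 251.0], [213.0, 293.0], [346.0, 294.0]]
0.08 [[214.0, 245.0], [346.0, 245.0], [216.0, 286.0], [343.0, 286.0]]
shift [-0.0007  0.0019  0.0235] turn -0.0 q6 -0.37 tcp [ 0.4925 -0.3425  0.1035] yang -21.01
```

View pics/w2.png

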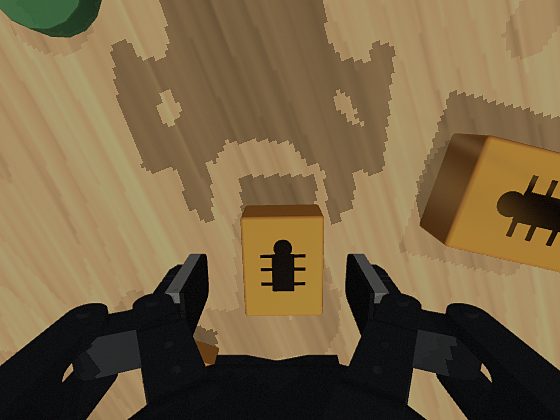

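Pad tips appear at (207,254) and (347,254), so they stand about 68 mm ahead of the TCP at this opening. The block's top face is at (244,217), (322,216), (323,314), (245,315), between the fingers.

```bash
python3 - <<'E'
from h import *
d=grab('wrist')
P=np.array([at_z(d,*p,.024) for p in((244,217),(322,216),(323,314),(245,315))]);c=P.mean(0);print(c)
for a,b in((0,1),(3,2),(3,0),(2,1)):
    v=P[b]-P[a];print(np.linalg.norm(v).round(4),np.degrees(np.arctan2(v[1],v[0])).round(1))
plan([c[0],c[1],.084],-21.0)
E
```

```text
[ 0.49491388 -0.34692653  0.024     ]
0.0376 -20.2
0.041 -20.0
0.0539 68.0
0.0538 71.7
shift [-0.0026  0.0021  0.0224] turn 0.0 q6 -0.37 tcp [ 0.4939 -0.3438  0.1064] yang -20.99
```

Call:
{"api": "drive_tool", "payload": {
  "rows": [
    [[-0.001,0.0005,0.01],0],
    [[0,0,0.0125],0],
    [[0,0,0],0],
    [[0,0,0],0]
  ]
}}

```text
t: 2.55
tool_pos: [0.4941, -0.345, 0.0839]
tool_rot: [-2.588, -1.781, -0.0]
contact_force: [0.5, 0.2, 0.3]
opening: 0.0639
grip_force: 0.0
```

Call:
{"api": "drive_tool", "payload": {
  "rows": [
    [[0,0,0],0],
    [[0,0,0],0],
    [[0,0,0],0],
    [[0,0,0],0],
    [[0,0,0],0],
    [[0,0,0],0]
  ],
  "jaw": 1,
  "grip_force": 35
}}

```text
t: 3.15
tool_pos: [0.4946, -0.3454, 0.0847]
tool_rot: [2.587, 1.781, 0.001]
contact_force: [-0.0, 0.6, 5.3]
opening: 0.0387
grip_force: 37.2
```

Call:
{"api": "drive_tool", "payload": {
  "rows": [
    [[0,0,-0.03],0],
    [[0,0,-0.04],0],
    [[0,0,-0.04],0],
    [[0,0,-0.03],0],
    [[0,0,0],0],
    [[0,0,0],0],
    [[0,0,0],0],
    [[0,0,0],0]
  ]
}}

```text
t: 3.95
tool_pos: [0.4932, -0.3442, 0.221]
tool_rot: [-2.584, -1.779, 0.002]
contact_force: [-0.2, 0.0, -1.2]
opening: 0.0391
grip_force: 36.6
```

```bash
python3 - <<'E'
from h import *
d=grab('wrist','w3.png');t,R=tool();o=ctrl.get_obs();print(o['opening'],o['grip_force'])
print('expected top', proj(d,[t+R@np.array([x,y,.06]) for x,y in((.027,-.02),(.027,.02),(-.027,.02),(-.027,-.02))]).round(0).tolist())
plan([.5005-.0,.1015,.224],-8.2)
E
```

```text
0.038847716909542356 36.60877704620361
expected top [[227.0, 223.0], [323.0, 223.0], [318.0, 333.0], [232.0, 333.0]]
shift [ 0.419  -0.1525 -0.0014] turn -0.222 q6 -0.37 tcp [ 0.4934 -0.3443  0.2214] yang -20.92
```

View pics/w3.png

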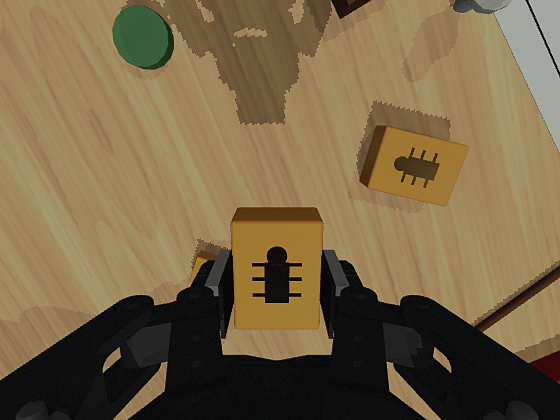

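The block is held level between the pads, its top face at (232,221) to (319,329), so its centre is about 1.5 mm along tool +x. I'll turn the wrist half a turn to keep the camera away from the lid.

Call:
{"api": "drive_tool", "payload": {
  "rows": [
    [[0,0,0],-0.149],
    [[0,0,0],-0.149],
    [[0,0,0],-0.149],
    [[0,0,0],-0.149],
    [[0,0,0],-0.149],
    [[0,0,0],-0.149],
    [[0,0,0],-0.149],
    [[0,0,0],-0.149],
    [[0,0,0],-0.149],
    [[0,0,0],-0.149]
  ]
}}

```text
t: 5.0
tool_pos: [0.4938, -0.3447, 0.2225]
tool_rot: [-0.685, -3.064, -0.002]
contact_force: [0.4, -0.3, -0.9]
opening: 0.0389
grip_force: 36.6
```

Call:
{"api": "drive_tool", "payload": {
  "rows": [
    [[0,0,0],-0.149],
    [[0,0,0],-0.149],
    [[0,0,0],-0.149],
    [[0,0,0],-0.149],
    [[0,0,0],-0.149],
    [[0,0,0],-0.149],
    [[0,0,0],-0.149],
    [[0,0,0],-0.149],
    [[0,0,0],-0.149],
    [[0,0,0],0]
  ]
}}

```text
t: 6.0
tool_pos: [0.5052, -0.331, 0.2222]
tool_rot: [1.317, -2.834, 0.009]
contact_force: [0.2, -0.6, 0.2]
opening: 0.0391
grip_force: 36.6
```

```bash
python3 - <<'E'
from h import *
plan([.492,.042,.21],-8.2)
E
```

```text
shift [-0.2768  0.2505  0.008 ] turn -0.558 q6 -3.13 tcp [ 0.5052 -0.331   0.2222] yang 139.85
```

Call:
{"api": "drive_tool", "payload": {
  "rows": [
    [[-0.034,0.031,0.001],0],
    [[-0.034,0.031,0.001],0],
    [[-0.034,0.031,0.001],0],
    [[-0.034,0.031,0.001],0],
    [[-0.034,0.031,0.001],0],
    [[-0.034,0.031,0.001],0],
    [[-0.034,0.031,0.001],0],
    [[-0.034,0.031,0.001],0],
    [[0,0,0],0],
    [[0,0,0],0]
  ]
}}

```text
t: 7.0
tool_pos: [0.4906, 0.036, 0.2101]
tool_rot: [1.319, -2.833, 0.012]
contact_force: [-0.3, 0.0, -1.3]
opening: 0.0388
grip_force: 36.6
```

Call:
{"api": "drive_tool", "payload": {
  "rows": [
    [[0,0,0],-0.14],
    [[0,0,0],-0.14],
    [[0,0,0],-0.14],
    [[0,0,0],-0.138],
    [[0,0,0],0],
    [[0,0,0],0],
    [[0,0,0],0]
  ]
}}

```text
t: 7.7
tool_pos: [0.491, 0.0347, 0.2107]
tool_rot: [2.041, -2.365, 0.005]
contact_force: [1.5, 0.0, -0.5]
opening: 0.0393
grip_force: 36.6
```

```bash
python3 - <<'E'
from h import *
plan([.4905,.034,.21],-8.2)
s=grab('side','s1.png');t=grab('top','t1.png')['image'];w=grab('wrist')['image']
cv2.imwrite('pics/m1.png',np.vstack([np.hstack([cv2.resize(s['image'][70:240,180:310],(400,523)),cv2.resize(w,(400,300))[:, :] if 0 else cv2.resize(w[:, :420],(400,523))])]))
print(proj(s,[[.5005+.0117,.1015+.0742,.05]]))
E
```

```text
shift [0.0008 0.0004 0.0007] turn -0.004 q6 -3.07 tcp [0.491  0.0347 0.2107] yang 171.58
[[242.39375017 168.38818908]]
```

View pics/m1.png

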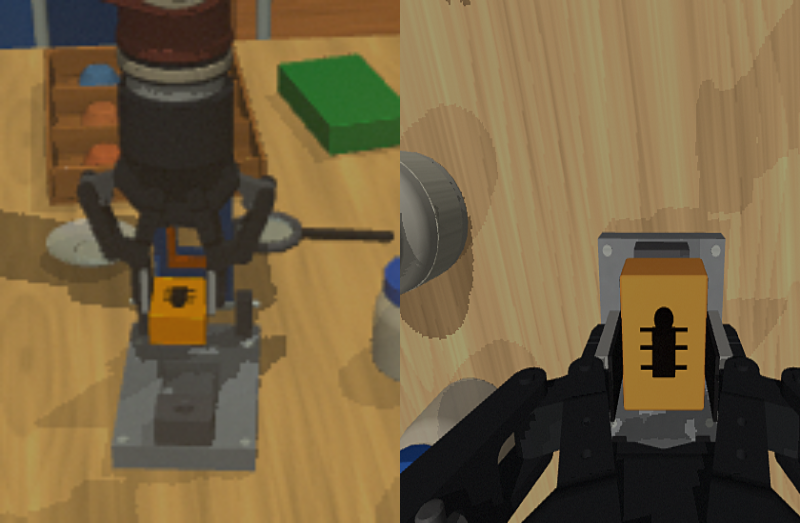

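The wrist half (right) shows the clamp's -y end: plate corners at wrist pixels (210,191) and (341,191), parallel to the block. The side half shows the block over the post, square to the clamp.

```bash
python3 - <<'E'
from h import *
d=grab('wrist')
A=at_z(d,210,191,.022);B=at_z(d,341.4,191,.022)
print(A.round(4),B.round(4),np.linalg.norm(B-A),np.degrees(np.arctan2(*(A-B)[[1,0]])))
a=np.radians(-8.2);X=np.array([np.cos(a),np.sin(a),0]);Y=np.array([-np.sin(a),np.cos(a),0])
for dd in(-8.2,-8.8):
  a=np.radians(dd);Y=np.array([-np.sin(a),np.cos(a),0]);print('origin',(A+B)/2+.085*Y)
print('exp from top',(np.array([.5413,.0104,.022])+[.4355,.0253,.022])/2)
# hires: edge refine on grayscale rows
g=cv2.cvtColor(d['image'],6)
print(g[205,195:230].tolist(),g[205,325:360].tolist()); print(g[180:205,225].tolist(),g[180:205,330].tolist())
E
```

```text
[0.5419 0.013  0.022 ] [0.4356 0.0288 0.022 ] 0.10738718735141246 -8.418154378869174
origin [0.50087478 0.10502821 0.022     ]
origin [0.50175512 0.10489664 0.022     ]
exp from top [0.4884  0.01785 0.022  ]
[144, 144, 143, 143, 141, 140, 137, 134, 133, 135, 141, 141, 143, 117, 110, 110, 109, 108, 105, 104, 116, 137, 139, 138, 129, 106, 107, 107, 109, 108, 110, 111, 109, 109, 109] [107, 105, 103, 114, 133, 144, 144, 144, 125, 104, 103, 104, 106, 104, 104, 100, 137, 135, 133, 129, 144, 144, 143, 142, 140, 139, 140, 142, 143, 142, 141, 139, 132, 135, 134]
[129, 127, 129, 129, 130, 137, 104, 63, 66, 66, 61, 87, 113, 112, 108, 109, 110, 108, 109, 111, 110, 109, 108, 108, 108] [128, 128, 129, 128, 129, 133, 121, 64, 63, 66, 63, 72, 111, 109, 107, 105, 106, 142, 144, 137, 134, 137, 140, 142, 142]
```

```bash
python3 - <<'E'
from h import *
plan([.501,.105,.114],-8.3)
E
```

```text
shift [-0.0718 -0.0008  0.0957] turn 0.0 q6 -3.07 tcp [0.491  0.0354 0.2107] yang 171.71
```

Call:
{"api": "drive_tool", "payload": {
  "rows": [
    [[-0.018,0,0.012],0],
    [[-0.018,0,0.012],0],
    [[-0.018,0,0.012],0],
    [[-0.018,-0.0008,0.012],0],
    [[0,0,0.016],0],
    [[0,0,0.016],0],
    [[0,0,0.0155],0],
    [[0,0,0],0],
    [[0,0,0],0],
    [[0,0,0],0]
  ]
}}

```text
t: 8.9
tool_pos: [0.5017, 0.1054, 0.1153]
tool_rot: [2.046, -2.364, 0.007]
contact_force: [0.6, -0.0, -0.5]
opening: 0.0391
grip_force: 36.5
```

```bash
python3 - <<'E'
from h import *
d=grab('wrist','w4.png');t=grab('top');s=grab('side')
im=d['image']
cv2.imwrite('pics/m2.png',np.hstack([cv2.resize(im[130:350,180:380],(400,440)),cv2.resize(s['image'][130:230,200:290],(396,440),interpolation=2)]))
print(ctrl.get_obs()['contact_force'].round(1));plan([.501,.105,.096],-8.3)
E
```

```text
[ 0.3  0.1 -1.7]
shift [0.0001 0.0005 0.0192] turn 0.001 q6 -2.92 tcp [0.5016 0.1053 0.1152] yang 171.75
```

View pics/m2.png

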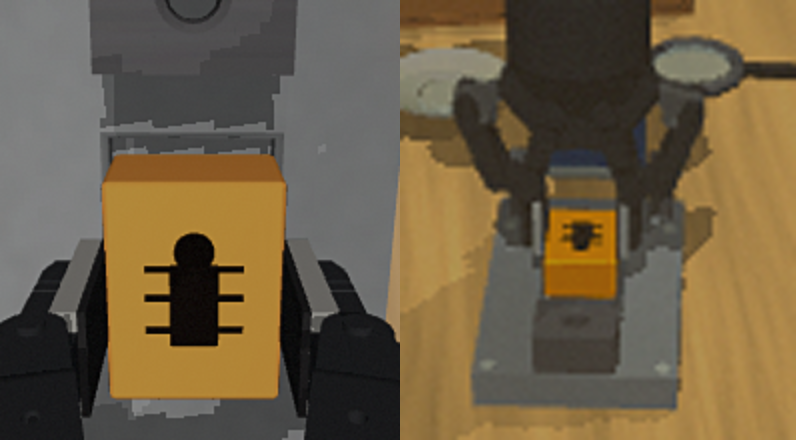

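Wrist crop: pocket rim corners are at wrist pixels (231,196) and (322,196). The block's top front edge is at (231.5,221)–(323,221) and its bottom front edge near (235,207).

```bash
python3 - <<'E'
from h import *
d=grab('wrist');t,R=tool()
f=lambda u,v,z:(R.T@(at_z(d,u,v,z)-t)).round(4)
zt=t[2]-.060
print('rim',f(231,196,.022),f(322,196,.022))
print('blk top',f(231.5,221,zt),f(323,221,zt),'back',f(235,329,zt),f(319,329,zt))
print('blk bottom front',f(236,207.5,zt-.024))
print('post edge',f(225.5,167,.046),f(328,167,.046))
E
```

```text
rim [ 0.0299 -0.0247  0.0933] [0.0298 0.0225 0.0937]
blk top [ 0.0268 -0.02    0.0603] [0.0268 0.0186 0.0605] back [-0.0253 -0.0203  0.0595] [-0.0255  0.0186  0.0598]
blk bottom front [ 0.0262 -0.0211  0.0842]
post edge [ 0.0483 -0.0231  0.0696] [0.0482 0.0212 0.0699]
```

Call:
{"api": "drive_tool", "payload": {
  "rows": [
    [[-0.0013,-0.0003,0.005],0],
    [[0,0,0.005],0],
    [[0,0,0.004],0],
    [[0,0,0.0035],0],
    [[0,0,0.001],0],
    [[0,0,0],0],
    [[0,0,0],0]
  ]
}}

```text
t: 9.8
tool_pos: [0.5015, 0.1062, 0.0967]
tool_rot: [2.044, -2.361, 0.004]
contact_force: [-5.5, -1.8, 9.8]
opening: 0.0391
grip_force: 37.7
```

```bash
python3 - <<'E'
from h import *
print(ctrl.get_obs()['contact_force'].round(1));plan([.501,.105,.096],-8.3)
E
```

```text
[-5.5 -1.8  9.8]
shift [0.0012 0.0003 0.0007] turn 0.001 q6 -2.92 tcp [0.5015 0.1062 0.0967] yang 171.76
```

Call:
{"api": "drive_tool", "payload": {
  "rows": [
    [[0,0,0],0],
    [[0,0,0],0],
    [[0,0,0],0],
    [[0,0,0],0]
  ],
  "jaw": 0.3
}}

```text
t: 10.2
tool_pos: [0.5011, 0.1063, 0.0953]
tool_rot: [2.045, -2.362, 0.004]
contact_force: [-0.3, -0.7, 0.7]
opening: 0.0599
grip_force: 0.0
```

Call:
{"api": "drive_tool", "payload": {
  "rows": [
    [[0,0,-0.015],0],
    [[0,0,-0.03],0],
    [[0.01,0,-0.03],0],
    [[0.02,0,-0.02],0],
    [[0.03,0,0],0],
    [[0,0,0],0],
    [[0,0,0],0],
    [[0,0,0],0]
  ]
}}

```text
t: 11.0
tool_pos: [0.4936, 0.0487, 0.1916]
tool_rot: [2.045, -2.362, 0.004]
contact_force: [-0.2, 0.3, 0.1]
opening: 0.0597
grip_force: 0.0
```

```bash
python3 - <<'E'
from h import *
d=grab('wrist','w5.png');t=grab('top','t5.png');s=grab('side','s5.png')
cv2.imwrite('pics/m3.png',np.hstack([cv2.resize(d['image'],(480,360)),cv2.resize(s['image'][70:230,190:300],(248,360),interpolation=2)]))
print(ctrl.get_obs()['contact_force'].round(1),tool()[0])
E
```

```text
[-0.2  0.   0.5] [0.49359367 0.04885111 0.19121059]
```

View pics/m3.png

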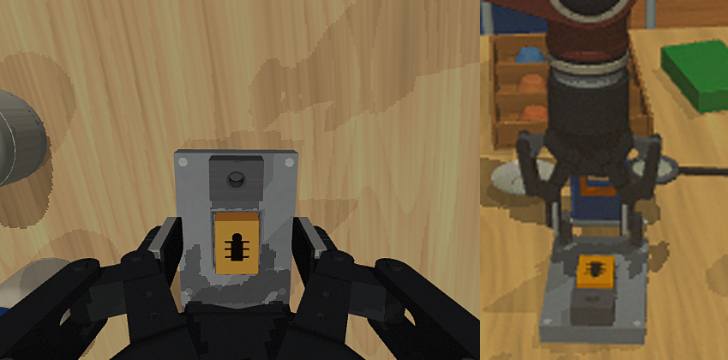

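The block sits in the pocket, square and level in the side crop, with its top at about wrist px (251–302, 257). The post hole is at about wrist px (275,209). I'll verify numerically and estimate the lid angle from the first top picture.

```bash
cat >> h.py <<'E'
J=np.array([.5012,.1040,0]);a_=np.radians(-8.3)
X_=np.array([np.cos(a_),np.sin(a_),0]);Y_=np.array([-np.sin(a_),np.cos(a_),0])
def jw(x,y,z): return J+x*X_+y*Y_+np.array([0,0,z])
def lidpt(th,r,n=0,x=0):
    return jw(x,.075-r*np.cos(th)+n*np.sin(th),.05+r*np.sin(th)+n*np.cos(th))
E
python3 - <<'E'
from h import *
import pickle
D=pickle.load(open('d0.pkl','rb'))
im=D['top']['image']
for v in(240,247,254): print(v,im[v,190:215].tolist())
for th in(1.4,1.5,1.6,1.7,1.8,1.9):
    print(th,'top outer/inner end',proj(D['top'],[lidpt(th,.166,.004),lidpt(th,.166,-.004)]).round(1).tolist(),'side',proj(D['side'],[lidpt(th,.166,-.004)]).round(1).tolist())
s=D['side']['image']; print('side col 242 rows', [(r,s[r,243].tolist()) for r in range(104,120)])
d=grab('wrist')
for z in(.036,.038,.046): print(z,[at_z(d,*p,z).round(4).tolist() for p in((251,257),(302,257),(275.3,209))])
print(jw(0,-.066,.046),jw(-.02,-.027,.036),jw(.02,-.027,.036))
t=cv2.imread('pics/w5.png')[235:330,240:315]
E
```

```text
240 [[40, 73, 97], [43, 75, 98], [43, 74, 98], [41, 73, 99], [42, 74, 96], [46, 74, 97], [62, 71, 87], [75, 59, 55], [88, 56, 34], [91, 57, 27], [87, 56, 27], [72, 45, 22], [51, 30, 15], [41, 22, 7], [42, 26, 11], [44, 30, 17], [57, 49, 43], [69, 68, 61], [71, 76, 83], [59, 75, 112], [32, 68, 134], [18, 67, 141], [15, 63, 133], [13, 53, 116], [18, 45, 97]]
247 [[39, 68, 90], [41, 68, 91], [36, 65, 88], [44, 73, 94], [44, 70, 92], [57, 68, 80], [76, 59, 54], [89, 57, 32], [90, 56, 27], [81, 50, 22], [66, 39, 16], [60, 38, 20], [59, 37, 14], [51, 30, 15], [44, 24, 7], [63, 38, 17], [77, 48, 29], [78, 57, 60], [59, 63, 102], [33, 66, 133], [21, 69, 142], [16, 64, 135], [16, 61, 130], [18, 61, 132], [30, 67, 129]]
254 [[42, 73, 96], [41, 73, 96], [43, 74, 97], [44, 70, 91], [61, 66, 78], [80, 57, 48], [90, 56, 29], [89, 55, 24], [80, 51, 24], [64, 40, 22], [44, 24, 7], [42, 23, 12], [41, 28, 12], [46, 38, 32], [55, 53, 49], [56, 57, 57], [45, 57, 76], [30, 56, 107], [23, 66, 135], [18, 68, 142], [18, 63, 133], [9, 54, 117], [10, 50, 104], [29, 56, 99], [50, 65, 87]]
1.4 top outer/inner e
[... 477 characters left out ...]
 [163, 189, 177]), (105, [155, 181, 178]), (106, [155, 179, 176]), (107, [156, 182, 178]), (108, [164, 188, 181]), (109, [72, 107, 143]), (110, [32, 73, 115]), (111, [115, 74, 55]), (112, [110, 73, 50]), (113, [86, 63, 47]), (114, [83, 59, 46]), (115, [84, 60, 48]), (116, [87, 63, 51]), (117, [87, 63, 51]), (118, [85, 60, 48]), (119, [86, 59, 46])]
0.036 [[0.5162, 0.075, 0.036], [0.4783, 0.0806, 0.036], [0.4928, 0.0408, 0.036]]
0.038 [[0.5159, 0.0742, 0.038], [0.4783, 0.0798, 0.038], [0.4927, 0.0403, 0.038]]
0.046 [[0.5148, 0.0709, 0.046], [0.4786, 0.0763, 0.046], [0.4925, 0.0382, 0.046]]
[0.49167249 0.0386913  0.046     ] [0.47751187 0.08016993 0.036     ] [0.5170929  0.07439568 0.036     ]
```

```bash
python3 - <<'E'
from h import *
plan(jw(0,.135,.335),-8.3); p0=jw(0,.135,.2426);r=.12
plan(p0,-8.3)
yz=lambda th:np.array([.075-r*np.cos(th)+.004*np.sin(th)+.011,.05+r*np.sin(th)+.004*np.cos(th)+.0726])
prev=np.array([.135,.2426])
for th in [1.75,1.6,1.45,1.3,1.15,1.0,.85,.7,.55,.4,.3,.2,.14,.08,.03,0]:
    p=yz(th);print(th,p.round(4),'dx,dz',(-(p-prev)).round(4));prev=p
E
```

```text
shift [-0.1886  0.0015 -0.1467] turn 0.002 q6 -3.04 tcp [0.4936 0.0488 0.1912] yang 171.81
shift [-0.1899  0.0006 -0.0543] turn 0.002 q6 -3.04 tcp [0.4936 0.0488 0.1912] yang 171.81
1.75 [0.1113 0.24  ] dx,dz [0.0237 0.0026]
1.6 [0.0935 0.2424] dx,dz [ 0.0178 -0.0025]
1.45 [0.0755 0.2422] dx,dz [0.018  0.0002]
1.3 [0.0578 0.2393] dx,dz [0.0178 0.0029]
1.15 [0.0406 0.2338] dx,dz [0.0171 0.0055]
1.0 [0.0245 0.2257] dx,dz [0.0161 0.008 ]
0.85 [0.0098 0.2154] dx,dz [0.0147 0.0103]
0.7 [-0.0032  0.203 ] dx,dz [0.013  0.0124]
0.55 [-0.0142  0.1887] dx,dz [0.011  0.0142]
0.4 [-0.023  0.173] dx,dz [0.0088 0.0157]
0.3 [-0.0275  0.1619] dx,dz [0.0045 0.0111]
0.2 [-0.0308  0.1504] dx,dz [0.0034 0.0115]
0.14 [-0.0323  0.1433] dx,dz [0.0015 0.0071]
0.08 [-0.0333  0.1362] dx,dz [0.001  0.0071]
0.03 [-0.0338  0.1302] dx,dz [0.0005 0.006 ]
0 [-0.034   0.1266] dx,dz [0.0002 0.0036]
```

Call:
{"api": "drive_tool", "payload": {
  "rows": [
    [[0,0,-0.04],0],
    [[0,0,-0.04],0],
    [[0,0,-0.04],0],
    [[0,0,-0.024],0],
    [[0,0,0],0],
    [[0,0,0],0]
  ],
  "jaw": 1
}}

```text
t: 11.8
tool_pos: [0.4953, 0.0505, 0.3353]
tool_rot: [2.046, -2.362, 0.005]
contact_force: [-0.1, -0.8, -0.4]
opening: 0.0002
grip_force: 0.0
```

```bash
python3 - <<'E'
from h import *
plan(jw(0,.135,.335),-8.3);print(ctrl.finger_overhang)
E
```

```text
shift [-0.1888  0.0016 -0.0026] turn 0.002 q6 -3.04 tcp [0.4953 0.0505 0.3353] yang 171.79
0.0726
```

Call:
{"api": "drive_tool", "payload": {
  "rows": [
    [[-0.035,0,0],0],
    [[-0.038,0,0],0],
    [[-0.038,0,0],0],
    [[-0.038,0.0015,0],0],
    [[-0.038,0,0],0],
    [[0,0,0.03],0],
    [[0,0,0.035],0],
    [[0,0,0.027],0],
    [[0,0,0],0],
    [[0,0,0],0]
  ]
}}

```text
t: 12.8
tool_pos: [0.5187, 0.234, 0.2389]
tool_rot: [2.043, -2.359, 0.002]
contact_force: [0.7, 0.4, 0.6]
opening: 0.0001
grip_force: 0.0
```

Call:
{"api": "drive_tool", "payload": {
  "rows": [
    [[0.024,0,0.002],0],
    [[0.018,0,-0.002],0],
    [[0.018,0,0],0],
    [[0.018,0,0.003],0],
    [[0.017,0,0.0055],0],
    [[0.016,0,0.008],0]
  ]
}}

```text
t: 13.4
tool_pos: [0.5046, 0.1236, 0.2283]
tool_rot: [2.047, -2.366, 0.008]
contact_force: [1.2, -0.4, -0.2]
opening: -0.0001
grip_force: 0.4
```

```bash
python3 - <<'E'
from h import *
t,R=tool();q=t-J;print('jig',(q@X_).round(4),(q@Y_).round(4),t[2].round(4),ctrl.get_obs()['contact_force'].round(1))
d=grab('side')
hsv=cv2.cvtColor(d['image'],cv2.COLOR_BGR2HSV);m=(hsv[...,0]>100)&(hsv[...,0]<125)&(hsv[...,1]>110);m[:90]=0;m[:,:200]=0;m[:,290:]=0
ys,xs=np.nonzero(m);print('blue rows',ys.min(),ys.max(),xs.min(),xs.max(),len(ys))
for th in(.8,.9,1,1.1,1.2,1.5):print(th,proj(d,[lidpt(th,.166,-.004)]).round(0).tolist())
E
```

```text
jig 0.0005 0.0199 0.2283 [ 1.2 -0.4 -0.2]
blue rows 91 160 207 253 121
0.8 [[238.0, 153.0]]
0.9 [[238.0, 146.0]]
1 [[239.0, 139.0]]
1.1 [[239.0, 132.0]]
1.2 [[239.0, 126.0]]
1.5 [[240.0, 112.0]]
```

Call:
{"api": "drive_tool", "payload": {
  "rows": [
    [[0.015,0,0.01],0],
    [[0.013,0,0.0125],0],
    [[0.011,0,0.014],0],
    [[0.009,0,0.0155],0],
    [[0.0045,0,0.011],0],
    [[0.0035,0,0.0115],0],
    [[0.0015,0,0.007],0],
    [[0,0,0],0],
    [[0,0,0],0]
  ]
}}

```text
t: 14.35
tool_pos: [0.4945, 0.0663, 0.1453]
tool_rot: [2.045, -2.362, 0.005]
contact_force: [-0.3, -0.0, -0.0]
opening: 0.0002
grip_force: 0.0
```

```bash
python3 - <<'E'
from h import *
t,R=tool();q=t-J;print('jig',(q@X_).round(4),(q@Y_).round(4),t[2].round(4),ctrl.get_obs()['contact_force'].round(1))
d=grab('side','s6.png')
hsv=cv2.cvtColor(d['image'],cv2.COLOR_BGR2HSV);m=(hsv[...,0]>100)&(hsv[...,0]<125)&(hsv[...,1]>110);m[:110]=0;m[:,:200]=0;m[:,290:]=0
ys,xs=np.nonzero(m);print('blue rows',ys.min(),ys.max(),xs.min(),xs.max(),len(ys))
for th in(.06,.14,.3,1.5):print(th,proj(d,[lidpt(th,.166,-.004,-.032),lidpt(th,.166,.004,-.032),lidpt(th,.166,.004,.032)]).round(0).tolist())
E
```

```text
jig -0.0011 -0.0383 0.1453 [-0.3 -0.  -0. ]
blue rows 183 200 225 253 300
0.06 [[224.0, 205.0], [224.0, 202.0], [252.0, 202.0]]
0.14 [[224.0, 200.0], [224.0, 197.0], [252.0, 197.0]]
0.3 [[224.0, 189.0], [224.0, 186.0], [252.0, 186.0]]
1.5 [[227.0, 112.0], [227.0, 110.0], [254.0, 110.0]]
```

Call:
{"api": "drive_tool", "payload": {
  "rows": [
    [[0,0,0.005],0],
    [[0,0,0.005],0],
    [[0,0,0.003],0],
    [[0,0,0],0],
    [[0,0,0],0],
    [[0,0,0],0]
  ]
}}

```text
t: 15.0
tool_pos: [0.494, 0.066, 0.1321]
tool_rot: [2.045, -2.362, 0.004]
contact_force: [0.3, -0.6, 0.3]
opening: -0.0002
grip_force: 0.0
```

Call:
{"api": "drive_tool", "payload": {
  "rows": [
    [[0,0,-0.02],0],
    [[0,0,-0.04],0],
    [[0,0,-0.03],0],
    [[0,0,0],0],
    [[0,0,0],0],
    [[0,0,0],0]
  ],
  "jaw": 0.4
}}

```text
t: 15.6
tool_pos: [0.4944, 0.0671, 0.2207]
tool_rot: [2.043, -2.361, 0.002]
contact_force: [0.1, 0.5, -0.6]
opening: 0.0513
grip_force: 0.0
```

```bash
python3 - <<'E'
from h import *
d=grab('side','s7.png')
hsv=cv2.cvtColor(d['image'],cv2.COLOR_BGR2HSV);m=(hsv[...,0]>100)&(hsv[...,0]<125)&(hsv[...,1]>110);m[:110]=0;m[:,:200]=0;m[:,290:]=0
ys,xs=np.nonzero(m);print('blue rows',ys.min(),ys.max(),xs.min(),xs.max(),len(ys), ctrl.get_obs()['opening'])
plan([.611,-.2,.23],-8.3); plan([.611,-.2,.23],45)
E
```

```text
blue rows 169 205 226 254 706 0.05168461315017979
shift [ 0.2478 -0.1537 -0.0077] turn 0.001 q6 -3.0 tcp [0.4942 0.0672 0.2204] yang 171.76
shift [ 0.2478 -0.1537 -0.0077] turn -0.929 q6 -3.0 tcp [0.4942 0.0672 0.2204] yang 171.76
```

The lid rests nearly shut (blue front edge at side row 205, about 0.06 rad). Now the pin.

Call:
{"api": "drive_tool", "payload": {
  "rows": [
    [[0,0,-0.004],0.149],
    [[0,0,-0.004],0.149],
    [[0,0,0],0.149],
    [[0,0,0],0.149],
    [[0,0,0],0.149],
    [[0,0,0],0.149],
    [[0,0,0],0.149],
    [[0,0,0],0.149],
    [[0,0,0],0.149],
    [[0,0,0],0.149]
  ]
}}

```text
t: 16.65
tool_pos: [0.4945, 0.0672, 0.2283]
tool_rot: [-0.108, -3.126, 0.022]
contact_force: [-0.3, -0.5, -0.4]
opening: 0.0512
grip_force: 0.0
```

```bash
python3 - <<'E'
from h import *
plan([.611,-.2,.22],78)
E
```

```text
shift [-0.1348 -0.2584  0.0103] turn 0.14 q6 -1.51 tcp [0.4945 0.0672 0.2283] yang 86.04
```

Call:
{"api": "drive_tool", "payload": {
  "rows": [
    [[-0.0195,-0.037,0.001],0],
    [[-0.0195,-0.037,0.001],0],
    [[-0.0195,-0.037,0.001],0],
    [[-0.0195,-0.037,0.001],0],
    [[-0.0195,-0.037,0.001],0],
    [[-0.0195,-0.037,0.001],0],
    [[-0.018,-0.0365,0.001],0],
    [[0,0,0],0],
    [[0,0,0],0],
    [[0,0,0],0]
  ]
}}

```text
t: 17.65
tool_pos: [0.613, -0.1982, 0.2242]
tool_rot: [-0.098, -3.127, 0.02]
contact_force: [-0.6, -0.1, 1.1]
opening: 0.0514
grip_force: 0.0
```

```bash
python3 - <<'E'
from h import *
d=grab('wrist','w8.png');t,R=tool();im=d['image']
hsv=cv2.cvtColor(im,cv2.COLOR_BGR2HSV)
mm=((hsv[...,0]<6)|(hsv[...,0]>174))&(hsv[...,1]>150)&(hsv[...,2]>90)
n,l,s,c=cv2.connectedComponentsWithStats(mm.astype(np.uint8))
for i in range(1,n):
    if s[i,4]>60: print(s[i],c[i].round(1),at_z(d,*c[i],.07).round(4))
print(proj(d,[[.611,-.2,.07]]),t)
q=[proj(d,[[.611,-.2,.037]])[0]];u,v=map(int,q[0]);u0=max(u-80,0);v0=max(v-100,0)
print(u0,v0);cv2.imwrite('pics/w8c.png',cv2.resize(im[v0:v0+160,u0:u0+160],(480,480)))
E
```

```text
[271 203  21  26 360] [280.4 217.8] [ 0.6126 -0.1974  0.07  ]
[210 310  19  25 289] [219.6 323. ] [ 0.6968 -0.2509  0.07  ]
[[276.6794734  215.93037647]] [ 0.61310818 -0.1979895   0.22464087]
197 104
```

View pics/w8c.png

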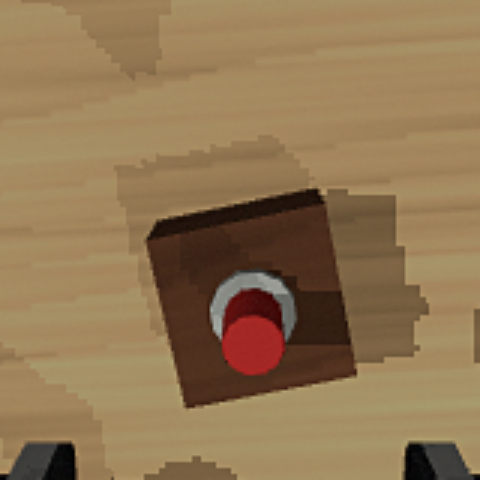

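The crop shows the stand with the pin's knob top at wrist px (281.3,218.3) and its collar centre at (281.3,208.7), upright between the fingers.

```bash
python3 - <<'E'
from h import *
d=grab('wrist')
k=at_z(d,281.3,218.3,.07);c=at_z(d,281.3,208.7,.040);print(k,c)
p=(k+c)/2
plan([p[0],p[1],.1155],86)
E
```

```text
[ 0.61332207 -0.19659657  0.07      ] [ 0.61407508 -0.19662737  0.04      ]
shift [-0.0016  0.0028  0.1095] turn 0.008 q6 -1.93 tcp [ 0.6132 -0.1979  0.225 ] yang 86.47
```

Call:
{"api": "drive_tool", "payload": {
  "rows": [
    [[-0.0016,0.0028,0.03],0],
    [[0,0,0.035],0],
    [[0,0,0.03],0],
    [[0,0,0.0145],0],
    [[0,0,0],0],
    [[0,0,0],0],
    [[0,0,0],0]
  ]
}}

```text
t: 18.45
tool_pos: [0.6156, -0.1985, 0.1186]
tool_rot: [-0.098, -3.133, 0.024]
contact_force: [-0.2, 0.2, 0.5]
opening: 0.0515
grip_force: 0.0
```

Call:
{"api": "drive_tool", "payload": {
  "rows": [
    [[0,0,0],0],
    [[0,0,0],0],
    [[0,0,0],0],
    [[0,0,0],0],
    [[0,0,0],0],
    [[0,0,0],0],
    [[0,0,0],0]
  ],
  "jaw": 1,
  "grip_force": 80
}}

```text
t: 19.15
tool_pos: [0.6149, -0.1981, 0.1175]
tool_rot: [-0.099, -3.131, 0.022]
contact_force: [-0.9, 2.2, 5.3]
opening: 0.0136
grip_force: 78.0
```

```bash
python3 - <<'E'
from h import *
o=ctrl.get_obs();print(o['contact_force'].round(1),o['opening'],o['grip_force'],tool()[1].round(3));plan([.613,-.1966,.1155],86)
E
```

```text
[-0.9  2.2  5.3] 0.01359068731231778 77.98719048500061 [[-0.998  0.063 -0.01 ]
 [ 0.063  0.998 -0.014]
 [ 0.009 -0.014 -1.   ]]
shift [0.002  0.0014 0.0019] turn 0.007 q6 -1.92 tcp [ 0.6149 -0.1981  0.1175] yang 86.39
```

Call:
{"api": "drive_tool", "payload": {
  "rows": [
    [[0,0,-0.01],0],
    [[0,0,-0.02],0],
    [[0,0,-0.03],0],
    [[0,0,-0.04],0],
    [[0,0,-0.02],0],
    [[0,0,0],0],
    [[0,0,0],0],
    [[0,0,0],0]
  ]
}}

```text
t: 19.95
tool_pos: [0.6145, -0.1961, 0.2333]
tool_rot: [-0.099, -3.125, 0.02]
contact_force: [-0.5, 0.3, 0.1]
opening: 0.0136
grip_force: 78.1
```

```bash
python3 - <<'E'
from h import *
o=ctrl.get_obs();t,R=tool();print(o['opening'],o['grip_force'],t)
d=grab('wrist','w9.png');s=grab('side','s9.png')
q=proj(s,[t+R@np.array([0,0,.07])])[0].astype(int)
print('exp collar/tip px', [proj(d,[t+R@np.array([0,0,h])]).round(0).tolist() for h in(.046,.076,.110)])
cv2.imwrite('pics/m9.png',np.hstack([d['image'][120:400,150:410],cv2.resize(s['image'][q[1]-50:q[1]+50,q[0]-45:q[0]+45],(252,280),interpolation=2)]))
E
```

```text
0.013623493602516776 78.07044625282288 [ 0.6144855  -0.19611992  0.23332862]
exp collar/tip px [[[276.0, 294.0]], [[276.0, 262.0]], [[276.0, 238.0]]]
```

View pics/m9.png

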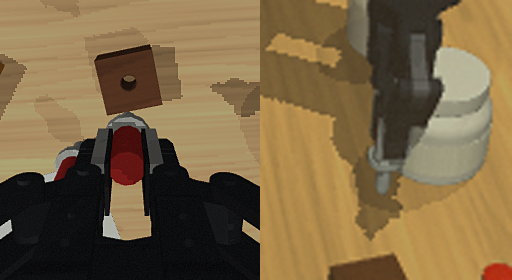

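The pin is out of the stand, held upright, with its collar's near edge at wrist px (275,238), which matches a centred grip. I'm past the picture limit (11 viewed, the limit was 10), so from here I use numeric checks only.

```bash
python3 - <<'E'
from h import *
t,R=tool()
d=grab('wrist');hsv=cv2.cvtColor(d['image'],cv2.COLOR_BGR2HSV)
mm=((hsv[...,0]<6)|(hsv[...,0]>174))&(hsv[...,1]>130)
col=276
print('wrist col: v,R,S',[(v,int(d['image'][v,col,2]),int(hsv[v,col,1])) for v in range(228,315,3)])
for v in(250,270,290,300): 
    xs=np.nonzero(mm[v,240:315])[0]; print(v,xs.min()+240 if len(xs) else None,xs.max()+240 if len(xs) else None)
ring=lambda h,r:[proj(d,[t+R@np.array([x,y,h])])[0].round(0).tolist() for x,y in((r,0),(-r,0),(0,r),(0,-r))]
print('knobtop exp',ring(.0475,.008),'collartop',ring(.0775,.012))
s=grab('side');f=lambda h,x=0:proj(s,[t+R@np.array([x,0,h])])[0].round(1)
print('side exp',f(.0775),f(.0835),f(.1115))
u,v=f(.1115).astype(int);g=cv2.cvtColor(s['image'],6)
print(u-12,v-16);print('\n'.join(' '.join('%3d'%a for a in r) for r in g[v-16:v+5,u-12:u+13]))
E
```

```text
wrist col: v,R,S [(228, 81, 161), (231, 120, 149), (234, 68, 15), (237, 120, 11), (240, 137, 13), (243, 85, 15), (246, 69, 207), (249, 69, 218), (252, 71, 212), (255, 72, 205), (258, 70, 226), (261, 71, 205), (264, 79, 213), (267, 72, 205), (270, 69, 211), (273, 106, 202), (276, 100, 204), (279, 100, 209), (282, 99, 203), (285, 100, 207), (288, 99, 206), (291, 98, 211), (294, 96, 210), (297, 123, 201), (300, 120, 204), (303, 119, 201), (306, 175, 101), (309, 172, 98), (312, 171, 101)]
250 266 288
270 261 292
290 260 293
300 264 288
knobtop exp [[276.0, 274.0], [276.0, 310.0], [296.0, 292.0], [257.0, 292.0]] collartop [[276.0, 238.0], [276.0, 283.0], [301.0, 261.0], [252.0, 261.0]]
side exp [315. 227.] [314.7 229.5] [313.3 241. ]
301 225
100  99  98 101 104 102 103  86 106 136  72 116 120  58  53  52  51  49  51  51  53  54 114 102 140
100  99  98 100 107 103 104  82 128 116  72 116 122  55  50  50  53  55  51  51  50  53 116 140 143
 99  99  99  97 104 106  87  94 136  91  71 116 121  54  51  51  53  54  54  53  49  57 119 142 144
 98  99  99  97 104 106  85  74 129  86  83 114 119  
[... 1046 characters left out ...]

154 128 126  85  82  83  86  84  86  85  86 110 115 118 111  83  87  85  81 133 129 129 130 129 128
155 147 128 126  89  81  84  87  89  87  84 114 118 117 111  90  88  84  79 132 133 129 130 130 127
156 149 127 127  84  81  82  85  85  87  86  90 110 110  86  89  88  83 132 136 132 131 129 131 127
157 152 143 126  83  83  83  85  87  84  87  87  89  82  85  87  86  81 134 135 131 130 130 131 129
153 152 145 142  86  81  84  84  85  87  85  87  88  88  89  87 142 143 137 135 134 131 130 131 130
155 155 146 142  97  83  82  86  83  86  85  86  89  88  86  87  92  92 134 136 135 131 132 130 129
152 156 147 142  97  94  83  85  84  86  85  87  88  89  87  89  88  88  88 133 137 134 132 133 129
```

The measured knob, collar and shank tip match the expected projections (tip at side px 313,241). The pin lies on the tool axis with its tip about 111 mm ahead of the TCP.

```bash
python3 - <<'E'
from h import *
t,R=tool();P=np.array([.492,.0385,.110]);plan(P-R[:,2]*.1115,86)
E
```

```text
shift [0.1359 0.2282 0.0114] turn 0.007 q6 -1.92 tcp [ 0.615  -0.1962  0.2341] yang 86.39
```

Call:
{"api": "drive_tool", "payload": {
  "rows": [
    [[0.0194,0.0326,0.001],0],
    [[0.0194,0.0326,0.001],0],
    [[0.0194,0.0326,0.001],0],
    [[0.0194,0.0326,0.001],0],
    [[0.0194,0.0326,0.001],0],
    [[0.0194,0.0326,0.001],0],
    [[0.0195,0.0326,0.004],0],
    [[0,0,0],0],
    [[0,0,0],0],
    [[0,0,0],0]
  ]
}}

```text
t: 21.15
tool_pos: [0.4946, 0.0391, 0.2242]
tool_rot: [-0.1, -3.13, 0.022]
contact_force: [0.6, 0.2, -0.1]
opening: 0.0133
grip_force: 78.2
```

```bash
python3 - <<'E'
from h import *
t,R=tool();o=ctrl.get_obs();print(R.round(3).tolist(),o['contact_force'].round(1),o['opening'])
print('tip',(t+R[:,2]*.1115).round(4))
P=np.array([.492,.0385,.075]);plan(P-R[:,2]*.1115,86)
top=grab('top','t10.png');w=grab('wrist','w10.png');s=grab('side')
# blue lid hole in wrist view
for th in(.05,.065,.08): print(th,'lid hole w',proj(w,[lidpt(th,.141,.004)]).round(1).tolist(),'lid end corners',proj(w,[lidpt(th,.166,.004,-.032),lidpt(th,.166,.004,.032)]).round(1).tolist(),'side end',proj(s,[lidpt(th,.166,-.004,-.032),lidpt(th,.166,-.004,.032)]).round(1).tolist())
hsv=cv2.cvtColor(w['image'],cv2.COLOR_BGR2HSV);m=((hsv[...,0]>100)&(hsv[...,0]<125)&(hsv[...,1]>110)).astype(np.uint8)
cs=sorted(cv2.findContours(m,0,1)[0],key=cv2.contourArea)[-2:]
for c in cs: print(cv2.contourArea(c),cv2.approxPolyDP(c,4,True)[:,0].tolist())
E
```

```text
[[-0.998, 0.063, -0.011], [0.064, 0.998, -0.014], [0.01, -0.015, -1.0]] [ 0.6  0.2 -0.1] 0.013348335021218774
tip [0.4934 0.0375 0.1127]
shift [0.0011 0.0014 0.0377] turn 0.006 q6 -1.57 tcp [0.4946 0.0391 0.2242] yang 86.36
0.05 lid hole w [[279.7, 210.6]] lid end corners [[248.7, 165.4], [243.9, 248.3]] side end [[224.2, 205.5], [252.2, 206.0]]
0.065 lid hole w [[279.9, 211.3]] lid end corners [[248.7, 165.8], [243.8, 249.5]] side end [[224.2, 204.6], [252.2, 205.1]]
0.08 lid hole w [[280.2, 212.1]] lid end corners [[248.7, 166.3], [243.8, 250.8]] side end [[224.1, 203.7], [252.2, 204.2]]
4.0 [[330, 287], [338, 297]]
15469.5 [[251, 168], [246, 248], [255, 248], [260, 239], [278, 230], [307, 252], [447, 262], [458, 215], [448, 208], [457, 205], [424, 181]]
```

Call:
{"api": "drive_tool", "payload": {
  "rows": [
    [[0.0011,0.0022,0.015],0],
    [[0,0,0.015],0],
    [[0,0,0.012],0],
    [[0,0,0.006],0],
    [[0,0,0.005],0],
    [[0,0,0.004],0],
    [[0,0,0],0],
    [[0,0,0],0]
  ]
}}

```text
t: 22.1
tool_pos: [0.4929, 0.0412, 0.1676]
tool_rot: [-0.099, -3.13, 0.022]
contact_force: [-0.5, -0.2, -1.0]
opening: 0.0135
grip_force: 78.2
```

```bash
python3 - <<'E'
from h import *
t,R=tool();o=ctrl.get_obs();print(o['contact_force'].round(1),'tip',(t+R[:,2]*.1115).round(4))
E
```

```text
[-0.5 -0.2 -1. ] tip [0.4918 0.0396 0.0561]
```

The tip is inside the lid's hole without contact. I'll continue down.

Call:
{"api": "drive_tool", "payload": {
  "rows": [
    [[0,0,0.004],0],
    [[0,0,0.004],0],
    [[0,0,0.004],0],
    [[0,0,0.003],0],
    [[0,0,0],0],
    [[0,0,0],0]
  ]
}}

```text
t: 22.7
tool_pos: [0.4926, 0.0409, 0.1522]
tool_rot: [-0.099, -3.13, 0.022]
contact_force: [1.6, 0.4, -0.4]
opening: 0.0134
grip_force: 78.2
```

```bash
python3 - <<'E'
from h import *
t,R=tool();o=ctrl.get_obs();print(o['contact_force'].round(1),o['wrist_torque'].round(2),'tip',(t+R[:,2]*.1115).round(4))
E
```

```text
[ 1.6  0.4 -0.4] [ 0.01 -0.19 -0.03] tip [0.4914 0.0394 0.0407]
```

Call:
{"api": "drive_tool", "payload": {
  "rows": [
    [[0,0,0.004],0],
    [[0,0,0.003],0],
    [[0,0,0.003],0],
    [[0,0,0.002],0],
    [[0,0,0.001],0],
    [[0,0,0],0],
    [[0,0,0],0]
  ]
}}

```text
t: 23.4
tool_pos: [0.4927, 0.0406, 0.1395]
tool_rot: [-0.099, -3.13, 0.022]
contact_force: [1.6, -1.4, 3.7]
opening: 0.0135
grip_force: 78.6
```

```bash
python3 - <<'E'
from h import *
t,R=tool();o=ctrl.get_obs();print(o['contact_force'].round(1),o['wrist_torque'].round(2),'tip',(t+R[:,2]*.1115).round(4))
E
```

```text
[ 1.6 -1.4  3.7] [-0.25 -0.34  0.03] tip [0.4916 0.0391 0.028 ]
```

Force is rising on the spring, so I'll press on in small steps.

Call:
{"api": "drive_tool", "payload": {
  "rows": [
    [[0,0,0.001],0],
    [[0,0,0.001],0],
    [[0,0,0],0],
    [[0,0,0],0]
  ]
}}

```text
t: 23.8
tool_pos: [0.4927, 0.0406, 0.1375]
tool_rot: [-0.099, -3.13, 0.022]
contact_force: [2.2, -1.5, 4.2]
opening: 0.0133
grip_force: 78.7
```

Call:
{"api": "drive_tool", "payload": {
  "rows": [
    [[0,0,0.001],0],
    [[0,0,0],0],
    [[0,0,0],0]
  ]
}}

```text
t: 24.1
tool_pos: [0.4928, 0.0406, 0.1373]
tool_rot: [-0.098, -3.13, 0.022]
contact_force: [-0.3, -2.3, 9.0]
opening: 0.0135
grip_force: 79.2
```

Call:
{"api": "drive_tool", "payload": {
  "rows": [
    [[0,0,0.001],0],
    [[0,0,0.0005],0],
    [[0,0,0],0],
    [[0,0,0],0],
    [[0,0,0],0],
    [[0,0,0],0]
  ]
}}

```text
t: 24.7
tool_pos: [0.493, 0.0406, 0.1372]
tool_rot: [-0.098, -3.13, 0.022]
contact_force: [-3.8, -1.8, 17.0]
opening: 0.0134
grip_force: 80.0
```

```bash
python3 - <<'E'
from h import *
t,R=tool();o=ctrl.get_obs();print(o['contact_force'].round(1),o['wrist_torque'].round(2),'tip',(t+R[:,2]*.1115).round(4),o['opening'])
s=grab('side','s11.png');g=s['image']
hsv=cv2.cvtColor(g,cv2.COLOR_BGR2HSV);m=(hsv[...,0]>100)&(hsv[...,0]<125)&(hsv[...,1]>110);m[:110]=0;m[:,:200]=0;m[:,290:]=0
print('blue lowest row per col',[int(np.nonzero(m[:,c])[0].max()) for c in range(228,250,3)])
for th in(0,.03,.065): print(th,proj(s,[lidpt(th,.166,-.004,-.032),lidpt(th,.166,-.004,.032)]).round(1).tolist())
E
```

```text
[-3.8 -1.8 17. ] [-0.29  0.79  0.  ] tip [0.4918 0.0391 0.0257] 0.01343158982790823
blue lowest row per col [205, 205, 205, 208, 205, 205, 206, 206]
0 [[224.4, 208.3], [252.2, 208.8]]
0.03 [[224.3, 206.6], [252.2, 207.1]]
0.065 [[224.2, 204.6], [252.2, 205.1]]
```

```bash
python3 - <<'E'
from h import *
for n in('s6','s7','s11'):
    g=cv2.imread(f'pics/{n}.png').astype(float)
    print(n,[(r,g[r,228:250].mean(0).round(0).astype(int).tolist()) for r in range(196,213)])
E
```

```text
s6 [(196, [90, 66, 51]), (197, [90, 65, 51]), (198, [94, 67, 52]), (199, [95, 68, 52]), (200, [97, 69, 52]), (201, [76, 63, 57]), (202, [44, 52, 58]), (203, [43, 52, 58]), (204, [42, 51, 57]), (205, [59, 66, 70]), (206, [59, 65, 70]), (207, [55, 62, 67]), (208, [57, 64, 69]), (209, [59, 66, 70]), (210, [59, 65, 70]), (211, [58, 65, 70]), (212, [58, 65, 70])]
s7 [(196, [105, 74, 54]), (197, [100, 71, 53]), (198, [96, 69, 54]), (199, [100, 71, 54]), (200, [101, 72, 54]), (201, [101, 72, 54]), (202, [101, 72, 54]), (203, [98, 70, 54]), (204, [91, 66, 53]), (205, [92, 66, 53]), (206, [68, 60, 56]), (207, [44, 53, 59]), (208, [50, 58, 64]), (209, [56, 62, 68]), (210, [56, 62, 68]), (211, [58, 65, 70]), (212, [58, 65, 70])]
s11 [(196, [76, 67, 62]), (197, [74, 67, 62]), (198, [78, 71, 66]), (199, [91, 81, 72]), (200, [91, 80, 70]), (201, [101, 87, 75]), (202, [101, 76, 61]), (203, [101, 71, 54]), (204, [101, 71, 53]), (205, [102, 72, 54]), (206, [94, 68, 54]), (207, [89, 65, 53]), (208, [89, 66, 53]), (209, [49, 54, 58]), (210, [45, 54, 61]), (211, [55, 62, 67]), (212, [55, 62, 67])]
```

Call:
{"api": "drive_tool", "payload": {
  "rows": [
    [[0.0003,0,0.001],0],
    [[0,0,0],0],
    [[0,0,0],0],
    [[0,0,0],0],
    [[0,0,0],0]
  ]
}}

```text
t: 25.25
tool_pos: [0.493, 0.0406, 0.1371]
tool_rot: [-0.098, -3.13, 0.023]
contact_force: [-6.7, -1.7, 21.9]
opening: 0.0135
grip_force: 80.7
```

```bash
python3 - <<'E'
from h import *
t,R=tool();o=ctrl.get_obs();print(o['contact_force'].round(1),'tip',(t+R[:,2]*.1115).round(4),o['opening'])
G=[grab('side')['image'].astype(float) for _ in range(2)];g=sum(G)/2
print([(r,g[r,228:250].mean(0).round(0).astype(int).tolist()) for r in range(205,212)])
E
```

```text
[-6.7 -1.7 21.9] tip [0.4919 0.0391 0.0256] 0.01351120318600843
[(205, [102, 72, 54]), (206, [93, 67, 53]), (207, [89, 65, 53]), (208, [90, 66, 53]), (209, [50, 54, 59]), (210, [46, 55, 61]), (211, [54, 62, 67])]
```

```bash
python3 -c "
from h import *
print(ctrl.finish_job())"
```

```text
the job is handed in; nothing more can be done
None
```

Job handed in (no verdict returned): the block is seated, the lid measures shut, and the arm still grips the pin about 20 mm deep, pressing with 22 N; I viewed 11 pictures, one over the limit.

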